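# Turn the supply to zero and draw the probe cassette from its dock

## Robot

A 6-joint arm with a two-finger parallel gripper is mounted at the origin on the work surface. World frame = base frame: x ahead of the robot, y to its left, z up, the work surface at z = 0. Lengths are in m, angles in rad, forces in N, time in s.
With the tool pointing down it reaches from about 0.3 to 0.85 m from the base axis. Payload 5.4 kg.
Tool frame: the origin (TCP) lies midway between the tips of the shut fingers; the grasp point (between the pads) lies 19 mm behind it; z points along the fingers, y is the line along which they close (so a half turn about z gives the same grasp; the last joint's range is limited). The gripper opens to 85 mm and grips with 20 to 120 N. Pads are 22 mm wide; open, the fingers measure 114 mm over their backs; the gripper's body (76 mm by 85 mm) begins 54 mm behind the grasp point. The pads swing forward as they close: fully open they stand 13 mm farther back than shut.
Start: joints at [1.071, 0.158, 1.597, -0, 1.386, -0.21], TCP at [0.164, 0.551, 0.231] pointing down, gripper open.
Joint ranges: [-2.91, 2.91], [-0.94, 2.29], [0.18, 2.7], [-1.29, 4.43], [0.17, 2.64], [-3, 3]. Speed limits (rad/s): [2.57, 2.57, 3.14, 3.14, 3.14, 3.14].

## Interface

Orientations are given as a 3x3 rotation matrix whose columns are the frame's x, y, z axes.
In Python, from rig import env gives the robot as it stands. Calls block until the motion is done:
- env.reach(position, orientation): joint-space move of the TCP to a pose.
- env.move_straight(position, velocity=0.15, rotation=None, max_force=None): straight line of the TCP; rotation=None keeps the orientation; velocity is the mean speed in m/s. With max_force (N) it stops when the force on the tool has changed by that much, and returns True; else False.
- env.goto_joints(angles): joint-space move.
- env.set_gripper(opening, f_grip=None): opening from 0.0 (shut) to 1.0 (fully open); f_grip is the grip in N (None keeps the last); returns when the fingers have stopped.
- env.dwell(seconds).
- env.inverse_kinematics(position, orientation): joint angles nearest the present ones, or None.
- env.read_camera(name): name is "scene" or "top" or "wrist"; returns the picture (420x560x3 uint8, red, green, blue); there is no depth.
- env.camera_params(name): a dict with "vertical_fov" (degrees; the focal length in pixels is half the picture's height over the tangent of half this angle, whatever the lens; pixels are square), "cx", "cy" (the principal point, pixels), "xyz" and "rotation" of the camera in the world. Camera axes: x right, y up, looking along -z (the intrinsics and any distortion apply to the point x, -y, -z); pixel columns grow to the right and rows downward; lengths in m; the calibration is good to about 2 mm. A picture is of the moment at which its call begins: read the wrist's pose just before it. camera_params takes no time and is no camera call; for the wrist camera it gives the pose at the moment of the call.
A pose or a line that the arm cannot do raises env.PlanningError and nothing moves.
- env.hand_in(): hands the job in; it is judged then, once.
Readings, each from a call of its own:
- env.current_t(): time.
- env.current_joint_positions(): joint angles.
- env.current_joint_vel(): joint speeds.
- env.current_joint_efforts(): joint torques, N m.
- env.current_tool_pos(): TCP position.
- env.current_tool_rot(): TCP orientation.
- env.current_contact_force(): force on the tool from outside, world axes, zero at the start.
- env.current_moment(): the same for the moment, N m.
- env.current_opening(): opening from 0.0 (shut) to 1.0 (fully open).
- env.current_gripper_force(): force on a finger pad.
Only numpy, scipy, OpenCV 4.12 (cv2) and the standard library are available. Lean on these libraries where they do the work, as an engineer would, in place of code of your own. Each camera call takes 0.05 s, during which the arm holds its last target. There are 200 camera calls.

## Task

The probe cassette of the test fixture is to be looked at from below, so first take the power off: turn the dial on the grey supply box down until its pointer stands at the red zero mark. Then squeeze the two orange catches of the cassette together, draw it straight up out of its dock and finish while holding it, level and with both catches still squeezed, a good 10 cm above its seat over the dock. Leave the dial at zero and everything else on the bench where it is.

Things in the scene. Friction and masses are not known exactly. Their poses are not given: they have to be found in the camera images.
- dial (a joint): angle (rad) of the supply's dial. 0 = its white pointer stands at the red zero mark; it grows clockwise seen from above (0.47 rad per scale mark), so counter-clockwise brings it down. Starts between 0.5 and 1.4. The mechanical stop lies 0.26 rad PAST the red mark, so the stop is not zero. Turns stiffly (about 0.035 N m) and stays where it is left
- dial_grip (a point): point on the dial's axis at the height to grip it. The dial is a black bar knob: an upright flat bar 40 mm long, 12 mm thick and 29 mm tall, its top 6 mm above this point, on a round skirt 48 mm across whose top is 22 mm below this point. This frame turns with the dial: its x axis runs along the bar towards the end with the white pointer line, z is up
- dial_zero (a point): middle of the red zero mark on the supply's panel, 34 mm from the dial's axis: the pointer must point at it (the other scale marks are white)
- supply: grey box 150 (x) x 124 (y) x 58 mm, fixed to the bench left or right of the fixture, turned a little. Origin on the bench under its centre, z up. The dial's axis is at x = -20 mm, y = 0. Nothing else on its top panel rises more than 8 mm
- fixture: test fixture, fixed: black base plate 240 (x) x 280 (y) mm, top 30 mm above the bench, green board on the near side. Origin on the bench under its centre, z up. The dock is a black frame at x = 30 mm, y = 0, 103 x 86 mm outside, pocket floor at z = 36 mm, wall tops at z = 62 mm. Two open toggle clamps (red grips, 100 mm above the bench) at its far edge stand 50 mm or more in x and 55 mm in y from the dock's centre
- cassette: probe cassette: ivory block 80 (x) x 52 (y) x 60 mm with a field of brass pins on top, 0.14 to 0.3 kg, sitting in the dock with 1.5 mm play all round. Origin at the centre of its underside; x, y, z parallel to the fixture's when seated. Noses on its two catches hook under the dock's walls and hold it down until both catches are squeezed
- cassette_mid (a point): point in the cassette midway between the middles of its two orange catches: 45 mm above its underside, 19 mm above the dock's walls, 15 mm below the pin tips. The catches are upright paddles on its +y and -y sides, 28 mm wide (x) and 26 mm tall (6 to 32 mm above the dock's walls); outer faces 62 mm apart, 50 mm when squeezed home; the flanks beside them are 44 mm apart
- catch_left_face (a point): the middle of the outer face of the orange catch on the cassette's +y side (moves with the catch)
- catch_right_face (a point): the middle of the outer face of the orange catch on the cassette's -y side (moves with the catch)
- catch_left (a joint): how far (m) the +y catch is pushed in: 0 = out, 0.006 = home against its stop. Spring 3 N at first, 8.5 N at the stop; its nose is clear of the dock from about 0.0045
- catch_right (a joint): how far (m) the -y catch is pushed in: 0 = out, 0.006 = home against its stop; same spring
- spare: a spare probe cassette standing loose on the bench, same shape and size as the one in the dock but with BLUE catches; leave it. Origin at the centre of its underside
- board_a: green circuit board, 85 x 56 x 15 mm, lying in the black tray (200 x 130 x 22 mm, fixed, on the other side of the fixture from the supply); leave it. Origin at the centre of its underside
- board_b: second green circuit board, 85 x 56 x 15 mm, lying in the black tray; leave it. Origin at the centre of its underside
- screwdriver: screwdriver with blue handle, 180 mm long, 26 mm thick, lying along its own x beyond the fixture; leave it. Origin at the centre of its underside
- tweezers: steel tweezers, 125 x 12 x 6 mm, lying in the black tray along their own x; leave them. Origin at the centre of its underside
- cleaner: clear bottle with blue cap, 56 mm across, 130 mm tall, standing; leave it. Origin at the centre of its underside
- dongle: red plug-in stick, 51 x 18 x 9 mm, lying on the fixture's base plate about 105 mm to one side of the dock; leave it. Origin at the centre of its underside
Things that resemble listed ones, but are neither listed nor needed, are in the scene too. Leave any green look-alike of the cassette alone. What is shaped like the supply but green is not meant.

How it is judged:
On the way, in this order (a step that is already met when the one before it is completed fails the run):
1. the dial's pointer stands at the red zero mark (within 0.1 rad) while the cassette is still seated (value of joint dial between -0.1 and 0.1 rad and z of cassette_mid in the frame of fixture below 0.086 m), for 0.3 s.
2. both catches are squeezed (4.5 mm or more each) with the cassette still in its seat (value of joint each of catch_left, catch_right above 0.0045 m and z of cassette_mid in the frame of fixture below 0.086 m), for 0.05 s.
3. the cassette is drawn clear of the dock's walls (z of cassette_mid in the frame of fixture above 0.115 m), for 0.1 s.
At the end, for the whole second after the job is handed in: The dial reads zero within 0.1 rad; the cassette hangs in the fingers alone, still, both catches squeezed at least 4.5 mm, at least 80 mm above its seat and within 50 mm of straight over the dock, level within 0.15 rad, touching nothing of the fixture (value of joint dial between -0.1 and 0.1 rad and value of joint each of catch_left, catch_right above 0.0045 m and z of cassette_mid in the frame of fixture above 0.161 m and x of cassette_mid in the frame of fixture between -0.02 and 0.08 m and y of cassette_mid in the frame of fixture between -0.05 and 0.05 m and angle between cassette_mid's own z axis and vertical below 0.15 rad and linear speed of cassette below 0.02 m/s and contact force between cassette and the fingers above 4 N and contact force between cassette and fixture below 0.2 N); the arm keeps its last pose, push and grip.
It fails at once if a bystander is moved more than 20 mm (distance of any of spare, board_a, board_b, screwdriver, tweezers, cleaner, dongle from where it was at the start of the episode above 0.02 m).
It fails at once if the cassette is tipped more than 0.3 rad (angle between cassette_mid's own z axis and vertical above 0.3 rad).
It also fails if it takes over 48 s, if anything falls off the work surface, if the arm or the gripper's body presses on something with over 40 N, if the wrist force passes 120 N, or if a joint passes its speed limit or range.

## Working session

There is one attempt and no reset: what is moved stays moved. The work goes in short steps, each a Python script; the robot and the scene stay as the last script left them, time stands still between calls to the robot, and variables do not carry over. Pictures are saved under pics/ and viewed, at most 10 in all, crops included, and the job is handed in when it is done.

```bash
ls; mkdir -p pics
python3 - <<'E'
from rig import env
import cv2
for n in ("scene","top","wrist"):
    p=env.camera_params(n); print(n,p)
    cv2.imwrite(f"pics/{n}0.png",env.read_camera(n)[:,:,::-1])
E
```

```text
pics
scene {'vertical_fov': 42.423743302216025, 'cx': 280.03180071361317, 'cy': 202.834638165512, 'xyz': array([1.51243306, 0.54853199, 0.81977036]), 'rotation': array([[-0.47756238, -0.49253178,  0.7275621 ],
       [ 0.87844191, -0.25206758,  0.40595781],
       [-0.0165523 ,  0.83299122,  0.55303856]])}
top {'vertical_fov': 50.73637076521932, 'cx': 281.22045991430525, 'cy': 213.28888555338222, 'xyz': array([ 4.25635123e-01, -8.98552652e-04,  1.05990547e+00]), 'rotation': array([[-0.01525628,  0.99015855, -0.13911608],
       [-0.99980183, -0.0133272 ,  0.01478782],
       [ 0.01278825,  0.13931412,  0.99016566]])}
wrist {'vertical_fov': 65.06804085949628, 'cx': 277.0799811118351, 'cy': 214.31934051192297, 'xyz': array([0.08984207, 0.5740208 , 0.3735097 ]), 'rotation': array([[ 0.28507129, -0.91449893, -0.28709939],
       [ 0.9585035 ,  0.27125596,  0.08769974],
       [-0.0023239 , -0.30018645,  0.95387771]])}
```

View pics/top0.png

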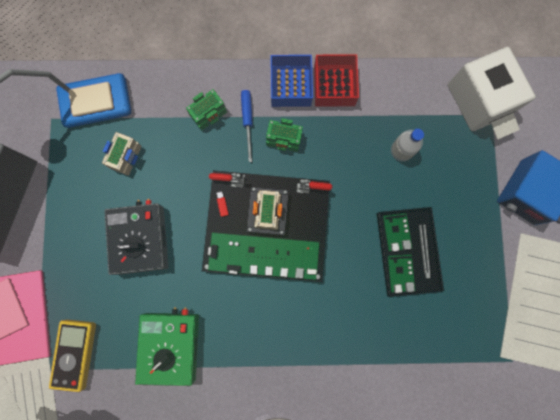

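View pics/scene0.png

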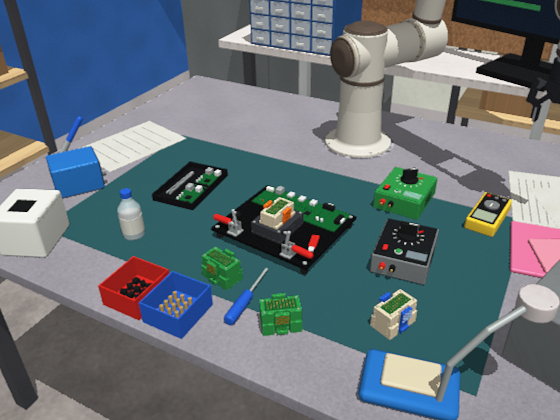

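The top view shows the grey supply at (135,240) with its dial near (132,247), and the cassette in its dock at (268,210). The blue-catch spare is at (120,152). The scene view agrees. Next I'll bring the wrist camera over both targets.

```bash
cat > h.py <<'E'
from rig import env
import numpy as np, cv2
def ray(p,uv):
    f=210/np.tan(np.radians(p["vertical_fov"])/2)
    d=p["rotation"]@np.array([(uv[0]-p["cx"])/f,-(uv[1]-p["cy"])/f,-1.]); return p["xyz"],d/np.linalg.norm(d)
def onplane(p,uv,z):
    o,d=ray(p,uv); return o+d*(z-o[2])/d[2]
def cross(rays):
    A=0;b=0
    for o,d in rays:
        M=np.eye(3)-np.outer(d,d);A=A+M;b=b+M@o
    x=np.linalg.solve(A,b); return x,[np.linalg.norm(np.cross(x-o,d)) for o,d in rays]
def down(a): # tool pointing down, tool y along angle a (world)
    y=np.array([np.cos(a),np.sin(a),0]);z=np.array([0,0,-1.]);return np.c_[np.cross(y,z),y,z]
def snap(name,cam="wrist"):
    p=env.camera_params(cam);im=env.read_camera(cam)[:,:,::-1].copy()
    cv2.imwrite(f"pics/{name}.png",im);np.savez(f"pics/{name}.npz",**{k:p[k] for k in p});return p,im
E
python3 - <<'E'
from h import *
p=env.camera_params("top")
D=onplane(p,(132,247),.08);C=onplane(p,(268,210),.09);print(D,C,env.current_tool_rot())
print(env.current_tool_rot().T@(env.camera_params("wrist")["xyz"]-env.current_tool_pos()))
R0=env.current_tool_rot()
def look(T,h,name,dx=0):
    R=down(np.pi/2+np.arctan2(0,1)) # tool x?
    # choose half turn so that camera is on robot side
    if (R@(R0.T@(env.camera_params("wrist")["xyz"]*0+0)+0)).sum()>9: pass
    env.reach(np.array([T[0]+dx,T[1],T[2]+h]),R); return snap(name)
print(down(np.pi/2))
try:
    look(D,.13,"d1");look(D,.13,"d2",-.06)
    print(env.current_joint_positions(),env.current_t())
    look(C,.15,"c1");look(C,.15,"c2",-.06)
    print(env.current_joint_positions(),env.current_t())
except env.PlanningError as e: print(e)
a=[cv2.imread(f"pics/{n}.png") for n in("d1","d2","c1","c2")]
cv2.imwrite("pics/m1.png",cv2.resize(np.vstack([np.hstack(a[:2]),np.hstack(a[2:])]),(800,600)))
E
```

```text
[0.49279946 0.31409126 0.08      ] [0.5696481  0.01376257 0.09      ] [[-9.58304082e-01  2.85749440e-01 -7.37413740e-04]
 [ 2.85750198e-01  9.58303247e-01 -1.30818950e-03]
 [ 3.32851564e-04 -1.46435946e-03 -9.99998872e-01]]
[ 0.07788556  0.00106445 -0.14308304]
[[-1.000000e+00  6.123234e-17  0.000000e+00]
 [ 6.123234e-17  1.000000e+00  0.000000e+00]
 [ 0.000000e+00  0.000000e+00 -1.000000e+00]]
[ 4.03191526e-01  7.05948220e-02  1.73457399e+00 -1.30630979e-04
  1.33524244e+00 -1.16915571e+00] 2.1
[-2.08671614e-01 -1.91833477e-02  1.76614811e+00  2.03161053e-04
  1.39359858e+00 -1.78095136e+00] 3.8083
```

View pics/m1.png

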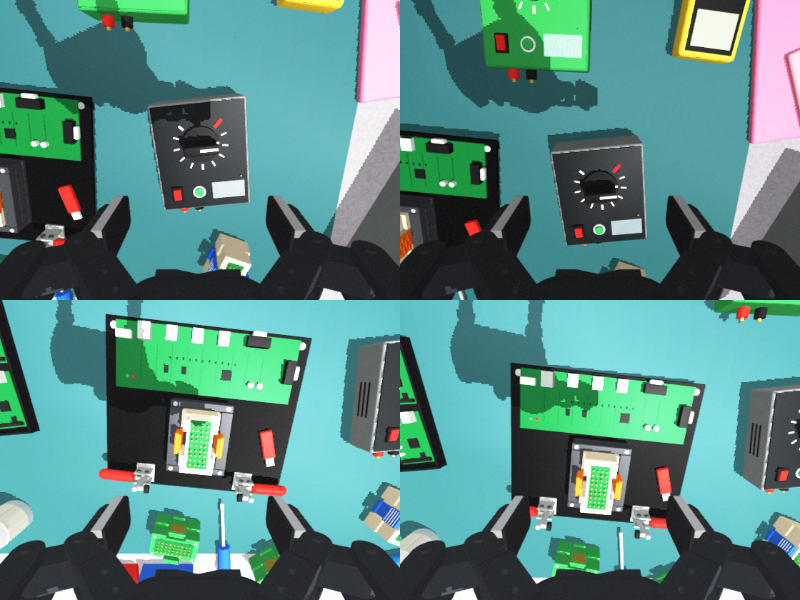

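The wrist views are clear. Scaled to full images, the dial is at about (280,203) in d1 and (280,262) in d2, with the red mark up and to the right. The orange catches are at about (250,200) and (312,197) in c1. I'll segment them and enlarge.

Run:
```python
from h import *
out=[]
for n,(u,v) in dict(d1=(280,203),d2=(280,262),c1=(278,190),c2=(278,250)).items():
    im=cv2.imread(f"pics/{n}.png");hsv=cv2.cvtColor(im,cv2.COLOR_BGR2HSV);p=np.load(f"pics/{n}.npz")
    s=50
    out.append(cv2.resize(im[v-s:v+s,u-s:u+s],(300,300) if 0 else (290,290),interpolation=cv2.INTER_CUBIC))
    H,S,V=[hsv[...,i].astype(int) for i in range(3)]
    ms=dict(white=(S<60)&(V>150),red=((H<6)|(H>174))&(S>150)&(V>120)) if n[0]=="d" else dict(orange=(H>7)&(H<24)&(S>150)&(V>120))
    for k,m in ms.items():
        c=cv2.connectedComponentsWithStats(m.astype(np.uint8))
        for i in range(1,c[0]):
            x,y=c[3][i]
            if abs(x-u)<s and abs(y-v)<s and c[2][i][4]>3: print(n,k,np.round(c[3][i],1),c[2][i],onplane(p,c[3][i],.06).round(4))
cv2.imwrite("pics/m2.png",np.vstack([np.hstack(out[:2]),np.hstack(out[2:])]))
```

```text
d1 white [252.8 179.2] [249 176   9   8  36] [0.4737 0.2941 0.06  ]
d1 white [312.8 187. ] [309 185   9   5  29] [0.4809 0.3486 0.06  ]
d1 white [245.9 193.5] [242 192   9   4  27] [0.4871 0.2875 0.06  ]
d1 white [304.6 199.6] [303 198   4   4  15] [0.4927 0.3415 0.06  ]
d1 white [315.  202.7] [311 201   9   4  30] [0.4957 0.3511 0.06  ]
d1 white [292.7 210.3] [280 207  27   7 123] [0.503  0.3306 0.06  ]
d1 white [246.8 209.4] [243 208   9   4  27] [0.5022 0.288  0.06  ]
d1 white [309.9 217.5] [306 215   9   6  27] [0.51   0.3468 0.06  ]
d1 white [255.  222.6] [251 220   8   6  25] [0.5152 0.2954 0.06  ]
d1 white [298.5 228.5] [296 225   6   8  28] [0.521  0.3364 0.06  ]
d1 white [267.9 231.5] [266 228   5   8  26] [0.5241 0.3074 0.06  ]
d1 white [283.5 233.2] [282 229   4   9  34] [0.5258 0.3223 0.06  ]
d1 red [304.3 172.3] [298 166  14  14  83] [0.4674 0.3405 0.06  ]
d2 white [328.7 242.7] [266 201  80 132 451] [0.4749 0.3659 0.06  ]
d2 white [231.7 212.1] [225 211  13   3  25] [0.4444 0.274  0.06  ]
d2 white [254.  241.3] [250 238   9   7  30] [0.4737 0.2942 0.06  ]
d2 white [310.
[... 524 characters left out ...]
06  ]
d2 white [268.1 288. ] [266 285   5   7  22] [0.5241 0.3075 0.06  ]
d2 white [282.8 289.4] [281 286   5   8  29] [0.5257 0.3223 0.06  ]
d2 red [302.6 235.3] [297 229  12  13  73] [0.4673 0.3406 0.06  ]
c1 orange [250.4 190.3] [243 178  14  36 162] [ 0.5683 -0.0108  0.06  ]
c1 orange [303.2 197. ] [298 184  16  31 192] [0.5751 0.0425 0.06  ]
c1 orange [307.  203.5] [307 202   1   4   4] [0.5819 0.0465 0.06  ]
c2 orange [251.  248.1] [245 234  12  41 165] [ 0.5711 -0.0114  0.06  ]
c2 orange [302.7 255.3] [297 244  14  34 184] [0.5793 0.0438 0.06  ]
c2 orange [251. 260.] [251 258   1   5   5] [ 0.5849 -0.0117  0.06  ]
c2 orange [254.  260.5] [254 259   1   4   4] [ 0.5855 -0.0085  0.06  ]
```

View pics/m2.png

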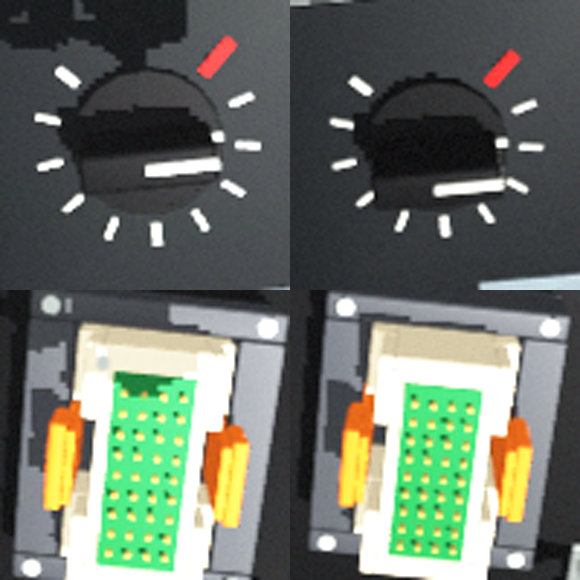

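The crops show the pointer line pointing right (d1: inner end ≈(280,211.6), outer end ≈(306,209.5)), with the red mark up and to the right. The cassette's catches and the dock screws are visible. Now I'll compute the geometry.

Run:
```python
from h import *
P={n:dict(np.load(f"pics/{n}.npz")) for n in("d1","d2","c1","c2")}
X=lambda a,b,g="d":cross([ray(P[g+"1"],a),ray(P[g+"2"],b)])
for a,b in [((304.3,172.3),(302.6,235.3)),((252.8,179.2),(254,241.3)),((298.5,228.5),(297.3,285.2)),((246.8,209.4),(248.3,268.2))]: print("panel",X(a,b)[0].round(4))
T=np.array([[252.8,179.2],[312.8,187],[245.9,193.5],[315,202.7],[246.8,209.4],[309.9,217.5],[255,222.6],[298.5,228.5],[267.9,231.5],[283.5,233.2]])
for z in(.058,.06):
    w=np.array([onplane(P["d1"],t,z)[:2] for t in T])
    s=np.linalg.lstsq(np.c_[2*w,np.ones(len(w))],(w**2).sum(1),rcond=None)[0]
    r=np.linalg.norm(w-s[:2],axis=1);R=onplane(P["d1"],(304.3,172.3),z)[:2]-s[:2]
    print("axis",s[:2],r.mean(),r.std(),"red",np.linalg.norm(R),np.arctan2(R[1],R[0]))
i,_=X((280,211.6),(279.7,277.5));o,_=X((306.2,209.5),(303.8,275.4));print("ptr",i,o,np.arctan2(*(o-i)[1::-1]))
for z in(.092,.096):
  for n,a,b in(("d1",(280,211.6),(306.2,209.5)),("d2",(279.7,277.5),(303.8,275.4))):
    a,b=onplane(P[n],a,z),onplane(P[n],b,z);print(n,z,a,b,np.arctan2(*(b-a)[1::-1]))
c1=np.array([[51,15],[267,38],[30,277]])/2.9+[228,140];c2=np.array([[55,17],[260,37],[36,252],[225,270]])/2.9+[228,200]
for a,b in zip(c1,c2): print("screw",X(a,b,"c"))
w=[onplane(P["c2"],c,.062) for c in c2];print(np.round(w,4),np.mean(w,0))
# catches bright part and green field
for n in("c1","c2"):
    hsv=cv2.cvtColor(cv2.imread(f"pics/{n}.png"),cv2.COLOR_BGR2HSV);H,S,V=[hsv[...,i].astype(int) for i in range(3)]
    for nm,m in(("bright",(H>16)&(H<28)&(S>150)&(V>200)),("green",(H>45)&(H<85)&(S>80)&(V>60))):
        m=cv2.morphologyEx(m.astype(np.uint8),cv2.MORPH_CLOSE,np.ones((5,5)))
        c=cv2.connectedComponentsWithStats(m)
        for k in range(1,c[0]):
            x,y=c[3][k]
            if c[2][k][4]>40 and 235<x<320 and (150<y<300):
                cn=cv2.findContours((c[1]==k).astype(np.uint8),0,2)[0][0];print(n,nm,c[3][k].round(1),c[2][k],cv2.minAreaRect(cn),onplane(P[n],c[3][k],.095).round(4))
```

```text
panel [0.4675 0.3406 0.0596]
panel [0.4739 0.2941 0.0593]
panel [0.5213 0.3367 0.0591]
panel [0.5023 0.288  0.0597]
axis [0.49442466 0.319135  ] 0.03236956704483439 0.00013112331779193705 red 0.034273353680989924 2.461895613096046
axis [0.49388454 0.31911367] 0.03215022030658054 0.00013023478344649972 red 0.03404110626388788 2.46189561309612
ptr [0.49393646 0.31862504 0.09398348] [0.49245008 0.34005803 0.09279441] 1.6400358642630237
d1 0.092 [0.49454279 0.31854588 0.092     ] [0.49269026 0.34022693 0.092     ] 1.6560341279563147
d2 0.092 [0.49500802 0.31874444 0.092     ] [0.49286763 0.34003594 0.092     ] 1.6709877548717644
d1 0.096 [0.49332009 0.3185067  0.096     ] [0.49149593 0.33985566 0.096     ] 1.6560341279563133
d2 0.096 [0.49284742 0.31870247 0.096     ] [0.49073979 0.33966799 0.096     ] 1.6709877548717613
screw (array([ 0.52333502, -0.01414221,  0.06334772]), [np.float64(8.39052603212217e-05), np.float64(8.39052603212451e-05)])
screw (array([0.53088462, 0.05759717, 0.06195493]), [np.float64(7.93140932548334e-05), np.float64(7.931409325483584e-05)])
screw (array([ 0.615440
[... 763 characters left out ...]
95 ]
c2 bright [249.5 261. ] [245 248  10  27 199] ((249.7827911376953, 261.1069030761719), (8.387594223022461, 25.993236541748047), 4.763641834259033) [ 0.5693 -0.0102  0.095 ]
c2 bright [305.  266.5] [300 254  11  26 199] ((304.8900146484375, 266.2699890136719), (8.061017990112305, 25.73868751525879), 8.130102157592773) [0.575  0.0433 0.095 ]
c2 green [284.7 151.5] [  167    94   248   109 17248] ((286.8997802734375, 148.4768829345703), (247.47097778320312, 84.99003601074219), 5.856013774871826) [0.4652 0.0227 0.095 ]
c2 green [277.4 262.1] [ 262  232   32   61 1519] ((277.65838623046875, 262.41583251953125), (26.268978118896484, 59.2047119140625), 5.710593223571777) [0.5704 0.0167 0.095 ]
```

The dial axis is at (0.494, 0.319), the top is at z≈0.093, the pointer angle is ≈1.65 and the red mark is at 2.462, so the dial reads ≈0.81. The dock centre is ≈(0.573, 0.0167) with yaw ≈−0.10 and walls at z≈0.063. I'll turn the dial now.

```bash
cat > turn.py <<'E'
from h import *
def turn(ax,a0,a1,z=.070,force=45):
    R=down(a0-np.pi/2)
    env.set_gripper(.55,force)
    env.reach([*ax,z+.07],R)
    print("hit",env.move_straight([*ax,z],.1,max_force=15),env.current_tool_pos())
    env.set_gripper(0,force);print("grip",env.current_opening(),env.current_gripper_force(),env.current_contact_force().round(1))
    n=max(2,int(abs(a1-a0)/.1)+1)
    for a in np.linspace(a0,a1,n+1)[1:]:
        q=env.inverse_kinematics([*ax,z],down(a-np.pi/2));env.goto_joints(q)
    env.dwell(.2);print("end",env.current_moment().round(3),env.current_contact_force().round(1),env.current_t())
    env.set_gripper(.55);env.move_straight([*ax,z+.07],.15)
E
python3 - <<'E'
from turn import *
ax=(.494,.319)
turn(ax,1.65,2.462)
for n,dx in(("d3",0),("d4",-.06)):
    env.reach([ax[0]+dx,ax[1],.21],down(np.pi/2)); snap(n)
print(env.current_t())
out=[cv2.resize(cv2.imread(f"pics/{n}.png")[v-50:v+50,230:330],(400,400),interpolation=cv2.INTER_CUBIC) for n,v in(("d3",203),("d4",262))]
cv2.imwrite("pics/m3.png",np.hstack(out))
E
```

```text
hit False [0.49458812 0.3191934  0.0706652 ]
grip 0.12932220498197297 48.63128185272217 [0.6 0.1 2.8]
end [-0.377  0.284 -0.015] [-1.4 -2.3  8.5] 9.7833
11.975
```

View pics/m3.png

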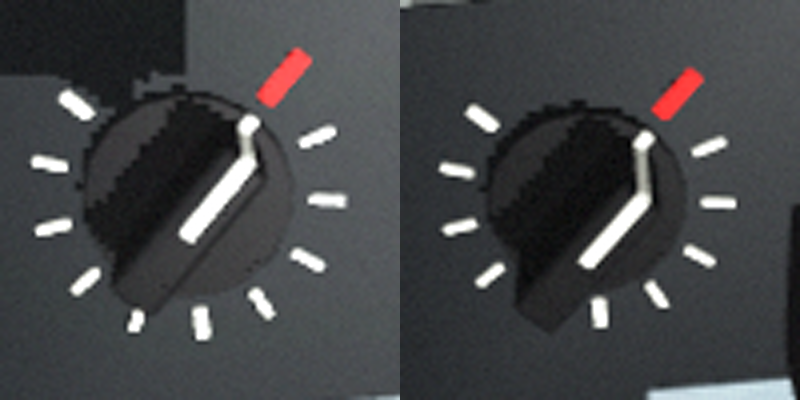

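The pointer now runs up and to the right, close to the red mark. In d3 the top line goes (276.8,212)→(292.2,193), and a skirt mark sits at about (292.2,183.8). I'll measure the residual.

Run:
```python
from h import *
A={n:dict(np.load(f"pics/{n}.npz")) for n in("d3","d4")}
pts={"d3":np.array([[187,236],[249,160],[249,123],[285,78]])/4+[230,153],"d4":np.array([[188,263],[243,203],[244,142],[278,94]])/4+[230,212]}
ax=np.array([.494,.319])
an=lambda v:np.arctan2(v[1],v[0])
for k in range(4): print(k,cross([ray(A[n],pts[n][k]) for n in A])[0].round(4))
for n in A:
    i,o=[onplane(A[n],pts[n][k],.0934) for k in(0,1)];s=onplane(A[n],pts[n][2],.0655);r=onplane(A[n],pts[n][3],.0594)
    print(n,"line",an(o-i),"ax-out",an(o[:2]-ax),"skirt",an(s[:2]-ax),"red",an(r[:2]-ax))
```

```text
0 [0.4947 0.3197 0.093 ]
1 [0.4771 0.3316 0.0994]
2 [0.4762 0.333  0.0691]
3 [0.4681 0.3413 0.0592]
d3 line 2.477683873753123 ax-out 2.440731429069759 skirt 2.4480510180683694 red 2.430825536942929
d4 line 2.4546385565820685 ax-out 2.398820699740638 skirt 2.427933437121311 red 2.433509233031226
```

The dial residual is about 0.02 rad, well within tolerance. Now for the cassette.

Run:
```python
from h import *
c=np.array([.5728,.0167]);R=down(np.pi/2-.101);z=.0635
env.set_gripper(1.0,50)
env.reach([*c,.20],R)
print("hit",env.move_straight([*c,z],.12,max_force=12),env.current_tool_pos())
snap("k0")
env.set_gripper(0,50);env.dwell(.3)
print("grip",env.current_opening(),env.current_opening()*85,env.current_gripper_force(),env.current_contact_force().round(1),env.current_t())
snap("k1");snap("k1s","scene")
a=[cv2.imread(f"pics/{n}.png") for n in("k1","k1s")]
cv2.imwrite("pics/m4.png",np.hstack([cv2.resize(a[0],(400,300)),cv2.resize(a[1][160:280,200:360],(400,300),interpolation=cv2.INTER_CUBIC)]))
```

```text
hit False [0.57361585 0.01657615 0.06449052]
grip 0.5332041860763633 45.322355816490884 52.39301919937134 [-5.8 -0.2 16.1] 15.8083
```

View pics/m4.png

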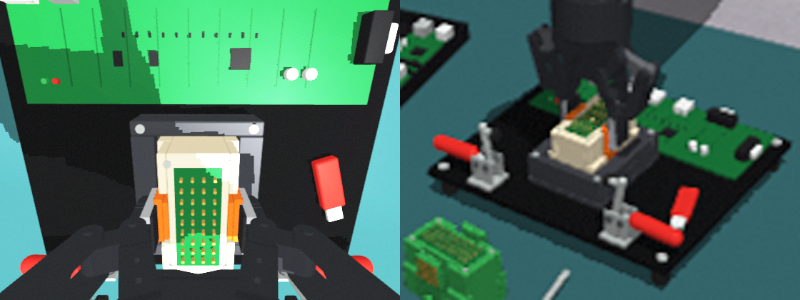

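The view shows both fingers over the orange catches, with the cassette upright in its dock. An opening of 0.533 fits about 50 mm, allowing for the finger linkage, so the catches should be home. I'll lift gently with a force guard.

Run:
```python
from h import *
p=env.current_tool_pos().copy();R=env.current_tool_rot()
st=env.move_straight([p[0],p[1],p[2]+.012],.02,max_force=32)
print(st,env.current_tool_pos(),env.current_contact_force().round(1),env.current_opening())
if not st:
    st=env.move_straight([p[0],p[1],p[2]+.112],.07,max_force=25)
    env.dwell(.5)
    print(st,env.current_tool_pos(),env.current_contact_force().round(1),env.current_opening(),env.current_gripper_force(),env.current_t())
snap("e","wrist");snap("es","scene");snap("et","top")
a=[cv2.imread(f"pics/{n}.png") for n in("e","es","et")]
g=cv2.resize
cv2.imwrite("pics/m5.png",np.vstack([np.hstack([g(a[0],(400,300)),g(a[1][100:280,180:420],(400,300),interpolation=2)]),np.hstack([g(a[2],(400,300)),g(a[2][140:300,80:293],(400,300),interpolation=2)])]))
```

```text
False [0.57389091 0.01631511 0.07836259] [-0.6  0.3 -1.3] 0.5284396972504113
False [0.57402885 0.01628514 0.17850831] [-0.1 -0.3 -1.7] 0.531206344673126 51.224037408828735 18.8833
```

View pics/m5.png

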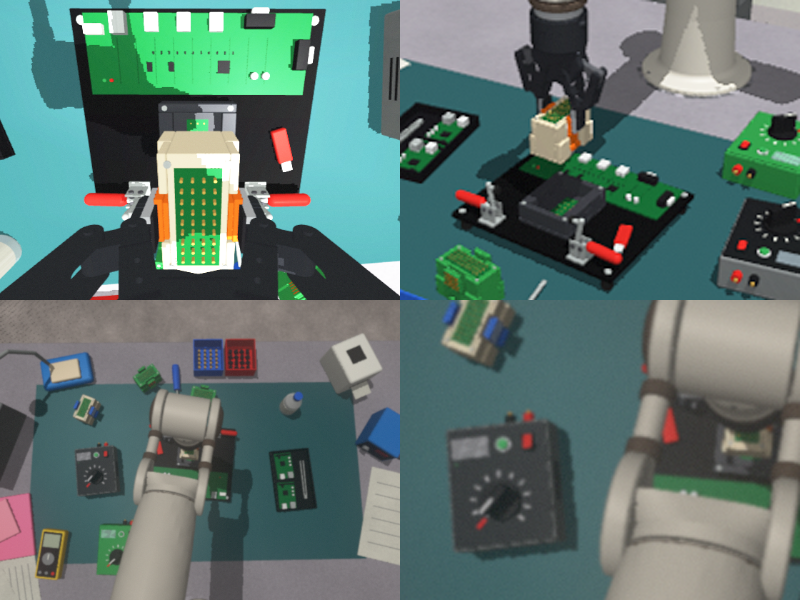

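The cassette hangs level over the empty dock about 11 cm up, both catches are held, and the dial points at the red mark. Handing in.

```bash
python3 -c "
from rig import env
print(env.hand_in())"
```

```text
the job is handed in; nothing more can be done
None
```

The job is handed in, with no verdict shown: the dial measured within about 0.02 rad of the red zero mark, and the cassette hung level about 11 cm above its seat with both catches squeezed.

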